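# Clamp the painting panel under the cam lever

### The arm

A 6-joint arm with a two-finger parallel gripper is mounted at the origin on the work surface; the furniture and walls round the work are solid. World frame = base frame: x ahead of the robot, y to its left, z up, the work surface at z = 0. Lengths are in m, angles in rad, forces in N, time in s.
With the tool pointing down it reaches from about 0.25 to 0.775 m from the base axis. Payload 4 kg.
Tool frame: the origin (TCP) lies at the centre of the arm's flange, where the gripper is bolted on; the fingertips stand 199 mm ahead of it and the grasp point (between the pads) lies 180 mm ahead of it; z points along the fingers, y is the line along which they close (so a half turn about z gives the same grasp; the last joint's range is limited). The gripper opens to 94 mm and grips with 3 to 60 N. Pads are 16 mm wide; open, the fingers measure 119 mm over their backs; the gripper's body (75 mm by 177 mm) begins 78 mm behind the grasp point.
Start: joints at [1.088, 0.087, 1.371, -0, 1.684, -0.103], TCP at [0.204, 0.511, 0.405] pointing down, gripper open.
Joint ranges: [-3.1, 3.1], [-0.76, 2.03], [0.27, 2.55], [-1.08, 4.22], [0.17, 2.65], [-2.57, 2.57]. Speed limits (rad/s): [2.79, 2.79, 3.14, 3.14, 3.14, 3.14].

### API

Orientations are given as [roll, pitch, yaw] about the fixed x, y, z axes, in that order (R = Rz(yaw) Ry(pitch) Rx(roll)).
In Python, from bench import robot, eyes, models gives the robot as it stands.
- The arm moves only by the tool step_arm, never from a script. Its argument "commands" is a list that holds one entry, the list of rows, each a list of 7 numbers: the shift along the tool's x, y, z in mm, then the turn, a rotation vector about the tool's x, y, z in rad, then the finger opening in mm, from 0 to 94. In form: [[[tx, ty, tz, wx, wy, wz, gripper], ...]]. A call has 1 to 20 rows; each row shifts and turns the commanded pose from where the row before left it, along the tool's axes as they then stand; what a row does not reach is not made up. A row lasts 1/8 s, in which the tool goes at most 62.5 mm and 10.7 degrees, less where a joint would pass 70% of its speed; a pose out of reach is approached as far as the arm can. A call is refused whole if a number of a shift passes 62.5 or a number of a turn 0.188, either way. A call with a gripper value outside its range is refused whole. The fingers move at their own pace and stop on an object; the grip force is fixed at half the most. Time passes only in rows, so rows that do not move let the fingers close. It gives the time, the measured TCP pose, the force, the opening and the grip force at its end, in the units of the state.
- robot.get_obs(): the state, without advancing time (a new reading comes with each control period).
- eyes.snapshot(name): name is "side" or "top"; returns a dict with "color" (400x640x3 uint8, red, green, blue), "camera_matrix" (3x3 intrinsics, pixels), "eye" and "rotation" of the camera in the world. Camera axes: x right, y up, looking along -z (the intrinsics and any distortion apply to the point x, -y, -z); pixel columns grow to the right and rows downward; lengths in m; the calibration is good to about 2 mm. A picture is of the moment at which its call begins. There is no depth.
- robot.close_job(): hands the job in; it is judged then, once.
Trained networks look in a picture, given as the dict that the camera call returned (one of the last four; its "shot" number tells which), for a name from the list of things; names that differ only in an ending like _2 or _b are one class to them, and where a whole thing is asked for, a point or a joint stands for the part that bears it (a point fixed in the world has none). Each returns a list of dicts, best first, with "confidence" (0 to 1); they miss things now and then, are a little off and sometimes report something else, mostly with a low value. They report only what shows in the picture. A call takes as long as a camera call.
- models.masks_of(picture, query): "mask" (400x640 bool, what is visible of it) and "xy" ([column, row] in pixels, amid what is visible of it).
- models.tip_of(picture, query): "xy" ([column, row] in pixels: a listed point, or the origin of a listed thing).
The state is a dict: "time": time; "joint_positions": joint angles; "qvel": joint speeds; "joint_torque": joint torques, N m; "tool_pos": TCP position; "ee_rot": TCP orientation; "wrist_force": force on the tool from outside, world axes, zero at the start; "wrist_torque": the same for the moment, N m; "width": finger opening in m; "finger_force": force on a finger pad.
Only numpy, scipy, OpenCV 4.12 (cv2) and the standard library are available. Lean on these libraries where they do the work, as an engineer would, in place of code of your own. Each camera call takes 0.05 s, during which the arm holds its last target. There are 200 camera calls.

### The job

Slide the wooden painting panel end first and fully home against the stop in the bench clamp whose slot is high enough for its thickness, while that clamp's lever is still open. Then push that lever over its high point so that it snaps fully closed and holds the panel. Leave the other clamp's lever open and the tape roll, mug, jar and bottle where they stand.

Things in the scene. Friction and masses are not known exactly. Their poses are not given: they have to be found in the camera images.
- panel: Flat bare brown wooden painting panel, 160 x 60 x 18 mm, 0.1 to 0.2 kg, loose, lying flat on the table. Origin: centre of its underside; x along its 160 mm length, y across its 60 mm width, z up. Either end may go into the slot.
- tall_clamp: Grey steel cam clamp with the high slot, fixed, 164 mm wide over its feet (y). Origin: on the table under the slot's middle; x points into the slot, z up. Slot: level tunnel on the table top, 21 mm high, 66 mm wide, mouth at x = -30 mm, end stop at x = +30 mm. Bridge 51 mm high, hinge ears 89 mm. The panel fits; fully home its origin is at x = -50 mm, y = 0.
- tall_clamp_mouth (a point): Middle of that slot's mouth, on the table top. In front of it two 18 mm high flared guide plates (only this clamp has them) widen the entry to about 90 mm, 31 mm before the mouth. A rubber pad in the slot's roof comes down on the panel as the lever closes.
- tall_clamp_hinge (a point): Hinge axis of that clamp's lever, 73 mm above the table, straight above the clamp's origin; the axis is parallel to the clamp's y. A small spring strut sits beside the ear on the +y side.
- tall_clamp_lever (a joint): Lever angle, rad. 0 = open: leaning back, 45 deg above the clamp's +x. Grows as the lever swings up and over towards -x (the mouth): upright at 0.785, spring-loaded high point 1.25, then it snaps by itself to its stop at 2.1 (closed: pointing to -x, 15 deg above level). Let go before the high point it springs back. Needs up to 9 N, square to the lever 95 mm from the hinge.
- tall_clamp_lever_tip (a point): End of that lever, 118 mm from the hinge axis. Its outer 66 mm is a flat black paddle 28 mm wide (along the clamp's y) and 14 mm thick; nearer the hinge it is a 16 x 12 mm steel bar.
- low_clamp: Grey steel cam clamp with the low slot, fixed, 164 mm wide over its feet (y). Origin: on the table under the slot's middle; x points into the slot, z up. Slot: level tunnel on the table top, 9 mm high, 66 mm wide, mouth at x = -30 mm, end stop at x = +30 mm. Bridge 39 mm high, hinge ears 77 mm. Too low for the panel; its lever stays open.
- low_clamp_mouth (a point): Middle of that slot's mouth, on the table top. This clamp has no guide plates in front of its mouth.
- low_clamp_hinge (a point): Hinge axis of that clamp's lever, 61 mm above the table, straight above the clamp's origin; the axis is parallel to the clamp's y. A small spring strut sits beside the ear on the +y side.
- low_clamp_lever (a joint): Lever angle, rad. 0 = open: leaning back, 45 deg above the clamp's +x. Grows as the lever swings up and over towards -x (the mouth): upright at 0.785, spring-loaded high point 1.25, then it snaps by itself to its stop at 2.1 (closed: pointing to -x, 15 deg above level). Let go before the high point it springs back. Needs up to 9 N, square to the lever 95 mm from the hinge.
- low_clamp_lever_tip (a point): End of that lever, 118 mm from the hinge axis. Its outer 66 mm is a flat black paddle 28 mm wide (along the clamp's y) and 14 mm thick; nearer the hinge it is a 16 x 12 mm steel bar.
- tape_roll: Roll of tape lying flat, 94 mm across, 25 mm high, loose. Origin: centre of its underside.
- mug: White mug, 78 mm across, 94 mm high, loose. Origin: centre of its underside.
- jar: Glass jar, 72 mm across, 90 mm high, loose. Origin: centre of its underside.
- bottle: Paint bottle, 65 mm across, 154 mm high, loose, standing. Origin: centre of its underside.

How it is judged:
By the outcome, as a careful person would: the job done as asked, in the order asked, and still so for the second after the job is handed in, with the robot touching nothing.
It also fails if it takes over 54 s, if anything falls off the work surface, if the arm or the gripper's body presses on something with over 40 N, if the wrist force passes 120 N, or if a joint passes its speed limit or range.

## Working session

There is one attempt and no reset: what is moved stays moved. The work goes in short steps, Python scripts to look and compute and a tool call to move; the robot and the scene stay as the last step left them, time stands still between calls to the robot, and variables do not carry over. Pictures are saved under pics/ and viewed, at most 10 in all, crops included, and the job is handed in when it is done.

Besides the shell and the picture viewer there is one more tool, called after "Emit:" as name(argument=value, ...), one argument or row to a line, values as JSON. step_arm: Moves the arm, as the interface text tells. Its arguments: {"type":"object","properties":{"commands":{"type":"array"}},"required":["commands"]}

```bash
mkdir -p pics; cat > h.py <<'E'
import numpy as np, cv2
from bench import robot, eyes, models
def snap(n,f=None):
    p=eyes.snapshot(n)
    if f: cv2.imwrite('pics/'+f,p["color"][:,:,::-1])
    return p
def ray(p,xy):
    K=np.array(p["camera_matrix"]);v=np.linalg.inv(K)@[xy[0],xy[1],1]
    return np.array(p["eye"]),np.array(p["rotation"])@[v[0],-v[1],-v[2]]
def at(p,xy,z=0.):
    e,d=ray(p,xy);return e+d*(z-e[2])/d[2]
def proj(p,X):
    c=np.array(p["rotation"]).T@(np.array(X)-p["eye"]);q=np.array(p["camera_matrix"])@[c[0],-c[1],-c[2]];return q[:2]/q[2]
E
python3 - <<'E'
from h import *
Z=dict(panel=0,tall_clamp=0,tall_clamp_mouth=0,tall_clamp_hinge=.073,tall_clamp_lever_tip=.156,low_clamp=0,low_clamp_mouth=0,low_clamp_hinge=.061,low_clamp_lever_tip=.144,tape_roll=0,mug=0,jar=0,bottle=0)
for c in("top","side"):
    p=snap(c,c+"0.png"); print(c,p.keys(),np.round(p["eye"],3))
    for k,z in Z.items():
        for r in models.tip_of(p,k)[:2]: print(k,np.round(r["xy"]),round(r["confidence"],2),np.round(at(p,r["xy"],z),3))
    for r in models.masks_of(p,"panel")[:2]:
        b=cv2.boxPoints(cv2.minAreaRect(np.argwhere(r["mask"])[:,::-1].astype(np.float32)))
        print(r["confidence"],b.round(),[at(p,x,.018).round(3) for x in b])
E
```

```text
top dict_keys(['color', 'camera_matrix', 'eye', 'rotation', 'shot']) [0.174 0.032 1.659]Traceback (most recent call last):
  File "<stdin>", line 6, in <module>
  File "h.py", line 11, in at
    e,d=ray(p,xy);return e+d*(z-e[2])/d[2]
                                      ~^^^
IndexError: invalid index to scalar variable.
```

```bash
cd pics; python3 -c "
import cv2;print(cv2.imread('top0.png').shape)"
```

```text
(400, 640, 3)
```

View pics/top0.png

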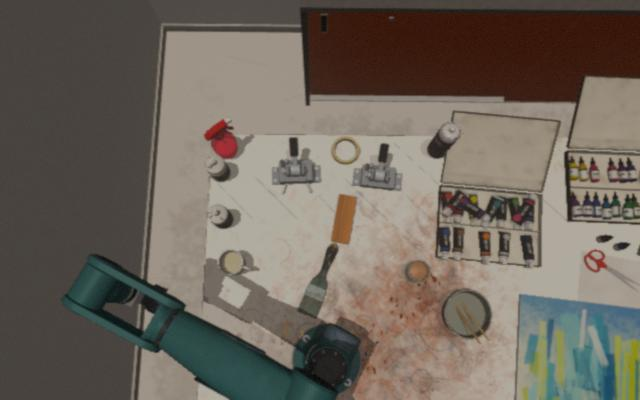

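The top view shows the left clamp at (296,172), which has the guide plates, so it is the tall one. The low clamp is at (378,178), the panel at (344,219) and the tape roll at (346,150). The camera rotation isn't a 3x3 matrix, so I'll check its format.

```bash
python3 - <<'E'
from h import *
o=robot.get_obs();print(o)
for c in("top","side"):
    p=snap(c,c+"0.png"); print(c,p["rotation"],p["eye"],p["camera_matrix"])
E
```

```text
{'time': 0.1, 'joint_positions': array([ 1.08791386e+00,  8.79109861e-02,  1.37210486e+00, -1.28987061e-05,
        1.68365616e+00, -1.03087633e-01]), 'qvel': array([ 0.0002431 , -0.00199567, -0.00175816, -0.00128932, -0.00131152,
        0.00088787]), 'joint_torque': array([ 1.96845984e-03, -3.41252589e+01, -3.03300869e+01,  7.19160726e-02,
        3.04137880e-02, -8.72237638e-05]), 'tool_pos': array([0.20385262, 0.51071473, 0.40360362]), 'ee_rot': array([-3.13952302e+00, -2.01224447e-04,  2.76179617e+00]), 'wrist_force': array([-0.27567244,  0.33558328,  0.13869683]), 'wrist_torque': array([-0.05478276,  0.00270732,  0.07084904]), 'finger_force': 0.0, 'width': 0.09421424425442829}
top [ 0.20668471  0.00169809 -1.56021815] [0.17353966 0.03232644 1.65871588] [[505.94698743   0.         316.2788026 ]
 [  0.         505.94698743 197.53743456]
 [  0.           0.           1.        ]]
side [ 1.21116883 -0.006462   -0.21965532] [ 0.23205048 -1.15112928  0.57814293] [[393.73492201   0.         323.56798142]
 [  0.         393.73492201 197.08066868]
 [  0.           0.           1.        ]]
```

View pics/side0.png

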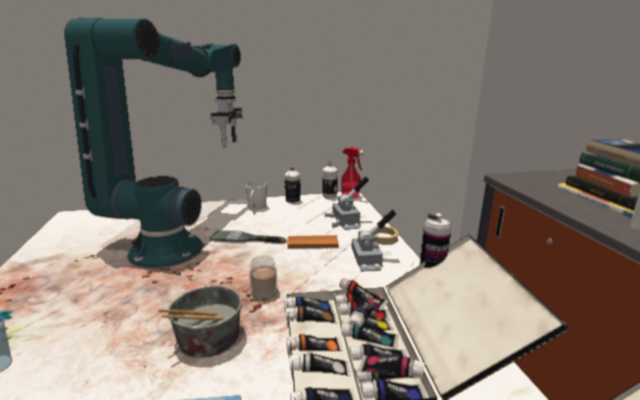

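The side view shows the panel at (313,241), the low clamp at (368,250) in front and the tall clamp at (346,212) behind. The low clamp's paddle is at about (385,220) and the tape at (386,234). The rotation is probably roll/pitch/yaw, so I'll treat it that way.

```bash
sed -i 's/^def snap/from scipy.spatial.transform import Rotation as Ro\ndef snap/; s/^    if f:/    p["R"]=Ro.from_euler("xyz",p["rotation"]).as_matrix()\n    if f:/; s/np.array(p\["rotation"\])/p["R"]/g' h.py
python3 - <<'E'
from h import *
Z=dict(panel=0,tall_clamp=0,tall_clamp_mouth=0,tall_clamp_hinge=.073,tall_clamp_lever_tip=.156,low_clamp=0,low_clamp_mouth=0,low_clamp_hinge=.061,low_clamp_lever_tip=.144,tape_roll=0,mug=0,jar=0,bottle=0)
for c in("top","side"):
    p=snap(c)
    for k,z in Z.items():
        for r in models.tip_of(p,k)[:2]: print(k,np.round(r["xy"]),round(r["confidence"],2),np.round(at(p,r["xy"],z),3))
    for r in models.masks_of(p,"panel")[:1]:
        b=cv2.boxPoints(cv2.minAreaRect(np.argwhere(r["mask"])[:,::-1].astype(np.float32)))
        print(r["confidence"],b.round(),[at(p,x,.018).round(3) for x in b])
E
```

```text
panel [346. 219.] 0.77 [ 0.448 -0.06   0.   ]
tall_clamp [388. 142.] 0.61 [ 0.718 -0.205  0.   ]
tall_clamp_mouth [296. 185.] 0.8 [0.563 0.108 0.   ]
tall_clamp_hinge [297. 169.] 0.76 [0.601 0.102 0.073]
tall_clamp_lever_tip [291. 138.] 0.83 [0.677 0.119 0.156]
low_clamp [378. 183.] 0.77 [ 0.572 -0.168  0.   ]
low_clamp_mouth [377. 190.] 0.73 [ 0.551 -0.165  0.   ]
low_clamp_mouth [224. 218.] 0.73 [0.45  0.343 0.   ]
low_clamp_hinge [379. 177.] 0.91 [ 0.578 -0.165  0.061]
low_clamp_lever_tip [388. 141.] 0.74 [ 0.673 -0.183  0.144]
low_clamp_lever_tip [298. 169.] 0.55 [0.581 0.095 0.144]
tape_roll [344. 152.] 0.8 [ 0.68  -0.053  0.   ]
mug [235. 263.] 0.89 [0.299 0.301 0.   ]
jar [412. 272.] 0.9 [ 0.278 -0.276  0.   ]
bottle [222. 219.] 0.8 [0.447 0.352 0.   ]
bottle [376. 189.] 0.15 [ 0.553 -0.161  0.   ]
0.75 [[329. 241.]
 [339. 192.]
 [358. 196.]
 [349. 245.]] [array([ 0.373, -0.005,  0.018]), array([ 0.536, -0.035,  0.018]), array([ 0.524, -0.1  ,  0.018]), array([ 0.361, -0.069,  0.018])]
panel [309. 244.] 0.59 [ 0.432 -0.054  0.   ]
panel [365. 180.] 0.48 [0.808 0.527 0.   ]
tall_clamp [344. 222.] 0.92 [0.589 0.089 0.   ]
tall_clamp_mouth [338. 223.] 0.75 [0.565 0.086 0.   ]
tall_clamp_hinge [366. 256.] 0.75 [ 0.541 -0.289  0.073]
tall_clamp_hinge [345. 201.] 0.58 [0.594 0.11  0.073]
tall_clamp_lever_tip [366. 179.] 0.76 [0.663 0.084 0.156]
low_clamp [365. 253.] 0.83 [ 0.588 -0.146  0.   ]
low_clamp_mouth [350. 258.] 0.57 [ 0.536 -0.167  0.   ]
low_clamp_lever_tip [395. 209.] 0.83 [ 0.668 -0.164  0.144]
tape_roll [382. 234.] 0.5 [ 0.685 -0.036  0.   ]
mug [255. 206.] 0.85 [0.287 0.307 0.   ]
jar [267. 289.] 0.93 [ 0.283 -0.275  0.   ]
bottle [289. 200.] 0.86 [0.426 0.34  0.   ]
```

```bash
python3 - <<'E'
from h import *
p=snap("top");c=p["color"]
cv2.imwrite('pics/crop.png',cv2.resize(c[125:255,262:408,::-1],None,fx=5,fy=4.6,interpolation=cv2.INTER_CUBIC)[:598])
for k in("tall_clamp","low_clamp","tall_clamp_lever"):
    for r in models.masks_of(p,k)[:2]:
        m=np.argwhere(r["mask"])[:,::-1].astype(np.float32)
        b=cv2.boxPoints(cv2.minAreaRect(m));print(k,r["confidence"],b.round(1).tolist(),[at(p,x,.01)[:2].round(3).tolist() for x in b])
# cabinet corner: nearest point of two rays
s=snap("side");e,d=ray(p,(308,102));f,g=ray(s,(485,173))
t=np.linalg.lstsq(np.c_[d,-g],f-e,rcond=None)[0];print(e+d*t[0],f+g*t[1])
for y in(.02,.06,.1,.14,.18):print(y,[proj(p,(x,y,0)).round(1).tolist() for x in(.535,.566,.596)])
E
```

```text
tall_clamp 0.86 [[258.5, 168.5], [293.0, 134.0], [331.0, 172.0], [296.5, 206.5]] [[0.617, 0.235], [0.74, 0.121], [0.607, -0.01], [0.488, 0.104]]
tall_clamp 0.16 [[366.3999938964844, 176.3000030517578], [382.1000061035156, 141.3000030517578], [396.8999938964844, 148.0], [381.20001220703125, 182.89999389648438]] [[0.594, -0.129], [0.717, -0.183], [0.694, -0.233], [0.571, -0.178]]
low_clamp 0.95 [[353.0, 144.0], [401.0, 144.0], [401.0, 189.0], [353.0, 189.0]] [[0.707, -0.084], [0.708, -0.248], [0.551, -0.244], [0.55, -0.084]]
tall_clamp_lever 0.77 [[288.6000061035156, 137.1999969482422], [297.3999938964844, 136.60000610351562], [299.8999938964844, 173.8000030517578], [291.1000061035156, 174.39999389648438]] [[0.729, 0.135], [0.731, 0.106], [0.6, 0.095], [0.598, 0.124]]
tall_clamp_lever 0.61 [[366.5, 176.1999969482422], [381.8999938964844, 141.6999969482422], [397.1000061035156, 148.5], [381.70001220703125, 183.0]] [[0.594, -0.129], [0.716, -0.183], [0.692, -0.234], [0.571, -0.18]]
[0.81393884 0.06860636 0.11455925] [ 1.02470844 -0.05452899  0.19907745]
0.02 [[321.9, 193.6], [322.0, 184.6], [322.1, 176.0]]
0.06 [[310.0, 193.5], [310.1, 184.5], [310.2, 175.8]]
0.1 [[298.1, 193.4], [298.3, 184.4], [298.4, 175.7]]
0.14 [[286.2, 193.2], [286.4, 184.2], [286.6, 175.6]]
0.18 [[274.3, 193.1], [274.5, 184.1], [274.8, 175.5]]
```

View pics/crop.png

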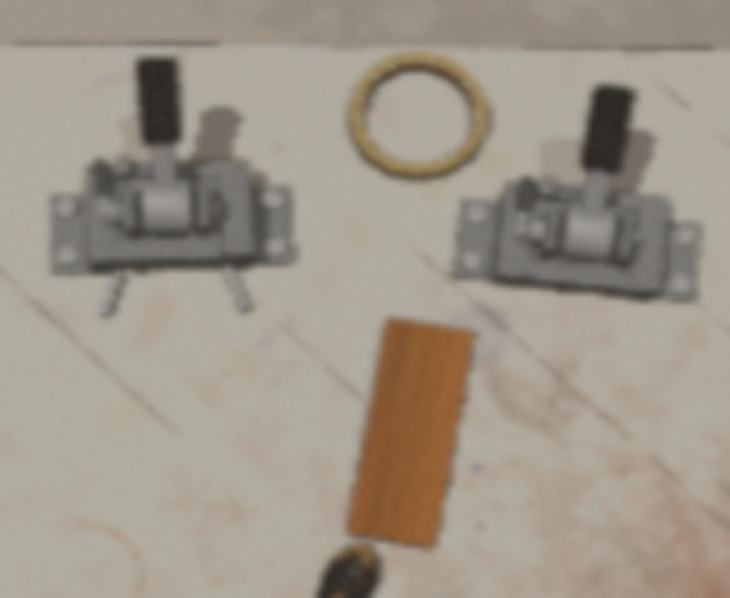

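The crop shows the tall clamp's feet at (275,175.7) and (318,173.9) px, its guide-plate ends at (283,193.5) and (311,192), and the panel centred at (344.4,218.8). The panel's position agrees with the mask, so I'll go above it now.

Emit:
step_arm(
  commands=[
    [[-32.8, -36.8, 0, 0, 0, 0, 94], [-32.8, -36.8, 0, 0, 0, 0, 94], [-32.8, -36.8, 0, 0, 0, 0, 94], [-32.8, -36.8, 0, 0, 0, 0, 94], [-32.8, -36.8, 0, 0, 0, 0, 94], [-32.8, -36.8, 0, 0, 0, 0, 94], [-32.8, -36.8, 0, 0, 0, 0, 94], [-32.8, -36.8, 0, 0, 0, 0, 94], [-32.8, -36.8, 0, 0, 0, 0, 94], [-32.8, -36.8, 0, 0, 0, 0, 94], [-32.8, -36.8, 0, 0, 0, 0, 94], [-32.8, -36.8, 0, 0, 0, 0, 94], [0, 0, 40, 0, 0, -0.1, 94], [0, 0, 40, 0, 0, -0.095, 94], [0, 0, 0, 0, 0, 0, 94]],
  ],
)

```text
time: 3.82
tool_pos: [0.4046, -0.0452, 0.3216]
ee_rot: [3.141, -0.007, 2.955]
wrist_force: [0.4, 0.1, -0.3]
width: 0.094
finger_force: 0.0
```

```bash
python3 - <<'E'
from h import *
o=robot.get_obs();print(o["tool_pos"].round(4),o["ee_rot"].round(3),o["time"])
p=snap("top","a.png")
q=lambda x,y:(262+x/5,125+y/4.6)
for n,x,z in(("footL",(65,233),.01),("footR",(280,225),.01),("gL",(107,315),.018),("gR",(247,308),.018),("mL",(125,272),.018),("mR",(232,266),.018),("tip",(157,60),.156),("brL",(90,265),.051),("brR",(253,262),.051),("p1",(387,318),.018),("p2",(477,328),.018),("p3",(436,547),.018),("p4",(347,533),.018)):
    print(n,at(p,q(*x),z)[:2].round(4))
s=snap("side")
for r in models.masks_of(s,"panel")[:1]:
    m=np.argwhere(r["mask"])[:,::-1];print("side panel",r["confidence"],m.min(0),m.max(0))
P=np.array([.4485,-.052]);u=np.array([.983,-.184]);v=np.array([.184,.983])
print([proj(s,[*(P+a*.08*u+b*.03*v),z]).round(1).tolist() for a in(-1,1) for b in(-1,1) for z in (0,.018)])
E
```

```text
[ 0.4046 -0.0452  0.3216] [ 3.141 -0.007  2.955] 3.825
footL [0.5929 0.1783]
footR [0.6004 0.0339]
gL [0.5302 0.148 ]
gR [0.5363 0.0552]
mL [0.5622 0.1368]
mR [0.5674 0.0655]
tip [0.677  0.1114]
brL [0.5592 0.1577]
brR [0.5625 0.0512]
p1 [ 0.5298 -0.0378]
p2 [ 0.5231 -0.0975]
p3 [ 0.3646 -0.0699]
p4 [ 0.3739 -0.012 ]
side panel 0.62 [288 234] [339 248]
[[287.8, 248.0], [287.7, 242.8], [288.7, 239.3], [288.6, 234.2], [339.3, 247.5], [339.4, 242.3], [338.0, 238.8], [338.1, 233.8]]
```

View pics/a.png

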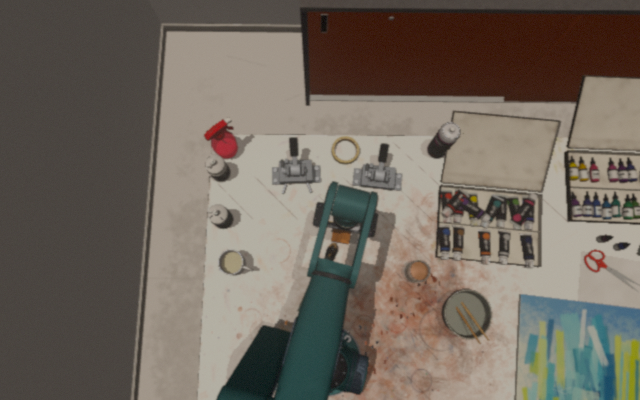

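The arm now hides most of the panel from the top camera, but the projected panel matches the side mask within a pixel. I take the panel at (0.4485,-0.052) with yaw -0.185 and the tall clamp at about (0.595,0.105) with yaw +0.05. Next I descend and grip near the rear end.

Emit:
step_arm(
  commands=[
    [[0, 0, 30, 0, 0, 0, 94], [0, 0, 30, 0, 0, 0, 94], [0, 0, 30, 0, 0, 0, 94], [0, 0, 18, 0, 0, 0, 94], [0, 0, 9, 0, 0, 0, 94], [0, 0, 0, 0, 0, 0, 94], [0, 0, 0, 0, 0, 0, 50], [0, 0, 0, 0, 0, 0, 50], [0, 0, 0, 0, 0, 0, 50], [0, 0, 0, 0, 0, 0, 50], [0, 0, 0, 0, 0, 0, 50], [0, 0, 0, 0, 0, 0, 50]],
  ],
)

```text
time: 5.48
tool_pos: [0.4058, -0.0453, 0.2079]
ee_rot: [-3.141, 0.0, 2.957]
wrist_force: [-0.8, 0.1, 2.6]
width: 0.0596
finger_force: 30.0
```

Emit:
step_arm(
  commands=[
    [[0, 0, -6, 0, 0, 0, 50], [0, 0, -6, 0, 0, 0, 50], [0, 0, 0, 0, 0, -0.08, 50], [0, 0, 0, 0, 0, -0.08, 50], [0, 0, 0, 0, 0, -0.077, 50], [0, 20, 0, 0, 0, 0, 50], [0, 25, 0, 0, 0, 0, 50], [0, 25, 0, 0, 0, 0, 50], [0, 25, 0, 0, 0, 0, 50], [0, 25, 0, 0, 0, 0, 50], [0, 20, 0, 0, 0, 0, 50], [0, 0, 0, 0, 0, 0, 50]],
  ],
)

```text
time: 6.98
tool_pos: [0.3983, 0.0954, 0.2198]
ee_rot: [3.141, 0.0, -3.087]
wrist_force: [0.5, -0.1, -2.1]
width: 0.0598
finger_force: 30.0
```

```bash
python3 - <<'E'
from h import *
o=robot.get_obs();print(o["tool_pos"].round(4),o["ee_rot"].round(3),o["width"],o["wrist_force"].round(1))
p=snap("top");s=snap("side")
a=p["color"][120:260,250:400,::-1];b=s["color"][150:290,250:400,::-1]
f=lambda x:cv2.resize(x,(400,373),interpolation=cv2.INTER_CUBIC)
cv2.imwrite("pics/b.png",np.hstack([f(a),f(b)]))
E
```

```text
[0.3983 0.0954 0.2198] [ 3.141  0.    -3.087] 0.059833989036601525 [ 0.5 -0.1 -2.1]
```

View pics/b.png

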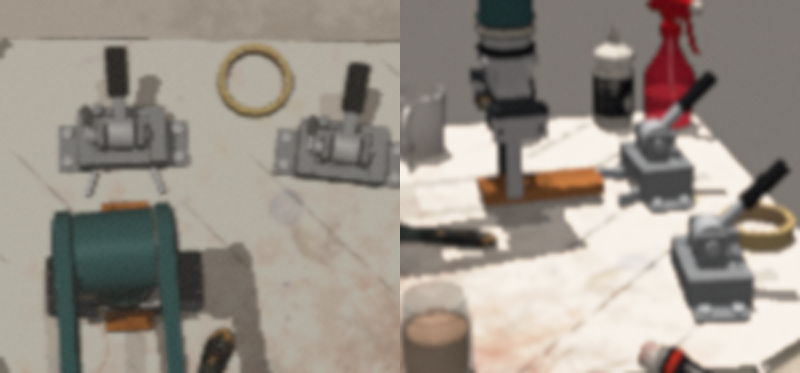

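The panel is held square, with its front edge centred (126,205) on the guides (127,185). The side view shows it level in front of the tall clamp's mouth. I'll lower it and advance.

Emit:
step_arm(
  commands=[
    [[0, 0, 6, 0, 0, 0, 50], [0, 0, 5.5, 0, 0, 0, 50], [0, 0, 0, 0, 0, 0, 50], [-12, 0, 0, 0, 0, 0, 50], [-12, 0, 0, 0, 0, 0, 50], [-12, 0, 0, 0, 0, 0, 50], [-8, 0, 0, 0, 0, 0, 50], [-6, 0, 0, 0, 0, 0, 50], [-5, 0, 0, 0, 0, 0, 50], [0, 0, 0, 0, 0, 0, 50]],
  ],
)

```text
time: 8.32
tool_pos: [0.4536, 0.0975, 0.2082]
ee_rot: [3.142, -0.0, -3.089]
wrist_force: [-0.8, 0.7, -0.1]
width: 0.0595
finger_force: 30.0
```

Emit:
step_arm(
  commands=[
    [[-6, 0, 0, 0, 0, 0, 50], [-6, 0, 0, 0, 0, 0, 50], [-6, 0, 0, 0, 0, 0, 50], [-6, 0, 0, 0, 0, 0, 50], [-5, 0, 0, 0, 0, 0, 50], [0, 0, 0, 0, 0, 0, 50]],
  ],
)

```text
time: 9.07
tool_pos: [0.4827, 0.099, 0.2082]
ee_rot: [3.141, 0.0, -3.089]
wrist_force: [-0.2, -0.1, -1.7]
width: 0.0593
finger_force: 30.0
```

Emit:
step_arm(
  commands=[
    [[-5, 0, 0, 0, 0, 0, 50], [-5, 0, 0, 0, 0, 0, 50], [-4, 0, 0, 0, 0, 0, 50], [-2, 0, 0, 0, 0, 0, 50], [-2, 0, 0, 0, 0, 0, 50], [0, 0, 0, 0, 0, 0, 50]],
  ],
)

```text
time: 9.82
tool_pos: [0.5004, 0.0999, 0.2082]
ee_rot: [3.141, 0.0, -3.089]
wrist_force: [-0.0, -0.1, -1.2]
width: 0.0596
finger_force: 30.0
```

Emit:
step_arm(
  commands=[
    [[-2, 0, 0, 0, 0, 0, 50], [-2, 0, 0, 0, 0, 0, 50], [0, 0, 0, 0, 0, 0, 50]],
  ],
)

```text
time: 10.2
tool_pos: [0.503, 0.1, 0.2077]
ee_rot: [-3.141, -0.006, -3.089]
wrist_force: [-7.3, -1.0, 1.7]
width: 0.0595
finger_force: 30.0
```

Emit:
step_arm(
  commands=[
    [[-2, 0, 0, 0, 0, 0, 50], [-1, 0, 0, 0, 0, 0, 50], [0, 0, 0, 0, 0, 0, 50]],
  ],
)

```text
time: 10.58
tool_pos: [0.5044, 0.1001, 0.2077]
ee_rot: [-3.141, -0.012, -3.089]
wrist_force: [-13.2, -1.2, 8.9]
width: 0.0596
finger_force: 30.0
```

The panel has hit the stop within 2 mm of the predicted position. I'll release it, rise and check.

Emit:
step_arm(
  commands=[
    [[0, 0, 0, 0, 0, 0, 80], [0, 0, 0, 0, 0, 0, 80], [0, 0, 0, 0, 0, 0, 80], [0, 0, -20, 0, 0, 0, 80], [0, 0, -35, 0, 0, 0, 80], [0, 0, -40, 0, 0, 0, 80], [0, 0, -40, 0, 0, 0, 40], [0, 0, -40, 0, 0, 0, 0], [0, 0, -30, 0, 0, 0, 0], [0, 0, 0, 0, 0, 0, 0]],
  ],
)

```text
time: 11.82
tool_pos: [0.5077, 0.1003, 0.4163]
ee_rot: [3.141, 0.007, -3.089]
wrist_force: [0.5, -0.5, 0.7]
width: 0.0435
finger_force: 0.0
```

```bash
python3 - <<'E'
from h import *
p=snap("top");s=snap("side")
a=p["color"][120:260,250:400,::-1];b=s["color"][170:250,270:420,::-1]
cv2.imwrite("pics/c.png",np.vstack([cv2.resize(x,None,fx=f,fy=f,interpolation=cv2.INTER_CUBIC) for x,f in((a,2),(b,4))]) if 0 else cv2.resize(b,None,fx=5,fy=5,interpolation=cv2.INTER_CUBIC))
for v in(p,s):
    for r in models.masks_of(v,"panel")[:1]:
        m=np.argwhere(r["mask"])[:,::-1];print(r["confidence"],m.min(0),m.max(0))
O=np.array([.596,.1045]);u=np.array([.9988,.05]);w=np.array([-.05,.9988])
for v in(p,s):print([proj(v,[*(O-.13*u+b*.03*w),z]).round(1).tolist() for b in(-1,1) for z in(0,.018)])
E
```

```text
0.94 [288 186] [307 213]
0.7 [307 214] [337 227]
[[307.3, 213.2], [307.2, 212.3], [289.3, 213.9], [289.0, 213.0]]
[[312.2, 227.1], [312.2, 222.4], [308.2, 220.3], [308.2, 215.7]]
```

View pics/c.png

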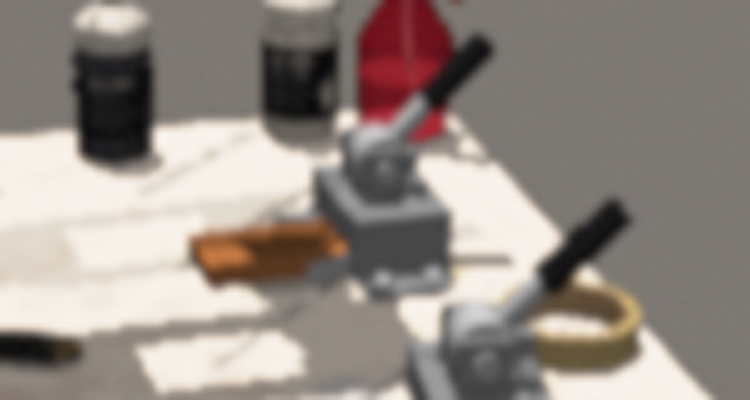

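The panel is in the tall clamp: its rear end is at (312,227) in the side image and row 213 in the top image, exactly where the home position projects. The lever is still open. Now I go over and behind its tip with the fingers closed.

Emit:
step_arm(
  commands=[
    [[-25, 0, 0, 0, 0, 0, 0], [-35, 0, 0, 0, 0, 0, 0], [-35, 0, 0, 0, 0, 0, 0], [-35, 0, 0, 0, 0, 0, 0], [-35, 0, 0, 0, 0, 0, 0], [-30, 0, 0, 0, 0, 0, 0], [-18, 0, 0, 0, 0, 0, 0], [0, 0, 0, 0, 0, 0, 0], [0, 0, 30, 0, 0, 0, 0], [0, 0, 30, 0, 0, 0, 0], [0, 0, 25, 0, 0, 0, 0], [0, 0, 0, 0, 0, 0, 0]],
  ],
)

```text
time: 13.52
tool_pos: [0.7187, 0.1114, 0.3242]
ee_rot: [-3.142, -0.008, -3.089]
wrist_force: [0.0, -0.7, -0.1]
width: 0.0003
finger_force: 0.0
```

Emit:
step_arm(
  commands=[
    [[12, 0, 0, 0, 0, 0, 0], [12, 0, 0, 0, 0, 0, 0], [12, 0, 0, 0, 0, 0, 0], [12, 0, 0, 0, 0, 0, 0], [12, 0, 0, 0, 0, 0, 0], [12, 0, 0, 0, 0, 0, 0], [12, 0, 0, 0, 0, 0, 0]],
  ],
)

```text
time: 14.4
tool_pos: [0.6375, 0.1069, 0.3344]
ee_rot: [3.141, 0.017, -3.09]
wrist_force: [8.4, 0.9, 6.8]
width: 0.0005
finger_force: 3.8
```

Emit:
step_arm(
  commands=[
    [[12, 0, 0, 0, 0, 0, 0], [12, 0, 0, 0, 0, 0, 0], [12, 0, 0, 0, 0, 0, 0], [12, 0, 0, 0, 0, 0, 0], [12, 0, 0, 0, 0, 0, 0], [12, 0, 0, 0, 0, 0, 0]],
  ],
)

```text
time: 15.15
tool_pos: [0.5634, 0.1032, 0.3296]
ee_rot: [3.141, 0.001, -3.089]
wrist_force: [-0.7, 0.4, -0.2]
width: 0.0007
finger_force: 0.0
```

Emit:
step_arm(
  commands=[
    [[8, 0, 0, 0, 0, 0, 0], [8, 0, 0, 0, 0, 0, 0], [0, 0, -25, 0, 0, 0, 0], [0, 0, -35, 0, 0, 0, 0], [0, 0, -40, 0, 0, 0, 0], [30, 0, -30, 0, 0, 0, 0], [40, 0, 0, 0, 0, 0, 0], [50, 0, 0, 0, 0, 0, 0], [40, 0, 0, 0, 0, 0, 0], [0, 0, 0, 0, 0, 0, 0]],
  ],
)

```text
time: 16.4
tool_pos: [0.3862, 0.094, 0.4589]
ee_rot: [3.141, 0.002, -3.089]
wrist_force: [-0.1, -0.7, -0.5]
width: 0.0001
finger_force: 0.0
```

```bash
python3 - <<'E'
from h import *
p=snap("top");s=snap("side")
f=lambda v,r,c:cv2.resize(v["color"][r:r+100,c:c+130,::-1],(390,300),interpolation=cv2.INTER_CUBIC)
cv2.imwrite("pics/d.png",np.hstack([f(p,125,262),f(s,160,280)]))
for v in(p,s):
    for r in models.masks_of(v,"panel")[:1]:
        m=np.argwhere(r["mask"])[:,::-1];print(r["confidence"],m.min(0),m.max(0))
    for k,z in(("tape_roll",0),("mug",0),("jar",0),("bottle",0)):
        for r in models.tip_of(v,k)[:1]:print(k,np.round(r["xy"]),at(v,r["xy"],z).round(3))
O=np.array([.596,.1045]);u=np.array([.9988,.05])
for v in(p,s):print("closed tip expected",proj(v,[*(O-.114*u),.1035]).round(1))
E
```

```text
tape_roll [344. 149.] [ 0.693 -0.054  0.   ]
mug [241. 267.] [0.286 0.281 0.   ]
jar [413. 272.] [ 0.278 -0.278  0.   ]
bottle [222. 219.] [0.445 0.35  0.   ]
0.86 [307 214] [338 227]
tape_roll [382. 234.] [ 0.684 -0.037  0.   ]
mug [257. 207.] [0.292 0.293 0.   ]
jar [266. 288.] [ 0.279 -0.273  0.   ]
bottle [289. 200.] [0.423 0.341 0.   ]
closed tip expected [297.  202.8]
closed tip expected [314.5 195.8]
```

View pics/d.png

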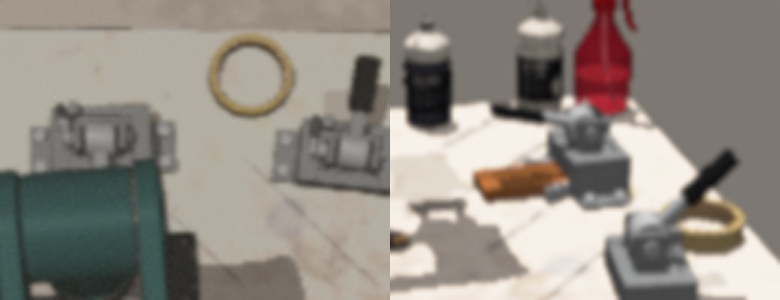

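The lever tip is at (315,196), where the fully closed position projects. The panel's rear end hasn't moved, the low clamp's lever is still open, and the tape roll, mug, jar and bottle are where they were.

```bash
python3 -c "
from bench import robot;print(robot.close_job())"
```

```text
the job is handed in; nothing more can be done
None
```

The panel is fully home against the tall clamp's stop with its lever snapped closed; the low clamp's lever is still open, the tape roll, mug, jar and bottle weren't moved, and the job was handed in at about 16.5 s.

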